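# Fit the metering disc to the parts counter

## Robot

A 6-joint arm with a two-finger parallel gripper is mounted at the origin on the work surface. World frame = base frame: x ahead of the robot, y to its left, z up, the work surface at z = 0. Lengths are in m, angles in rad, forces in N, time in s.
With the tool pointing down it reaches from about 0.425 to 0.95 m from the base axis. Payload 3.5 kg.
Tool frame: the origin (TCP) lies midway between the tips of the shut fingers; the grasp point (between the pads) lies 19 mm behind it; y points along the fingers, x is the direction in which the jaws open and shut, and the axes are right-handed (so a half turn about y gives the same grasp; the last joint's range is limited). The gripper opens to 85 mm and grips with 20 to 120 N. Pads are 22 mm wide; open, the fingers measure 114 mm over their backs; the gripper's body (76 mm by 85 mm) begins 54 mm behind the grasp point. The pads swing forward as they close: fully open they stand 13 mm farther back than shut.
Start: joints at [1.101, 0.286, 1.577, -0, 1.279, -0.15], TCP at [0.212, 0.641, 0.231] pointing down, gripper open.
Joint ranges: [-2.77, 2.77], [-0.9, 2.22], [0.21, 2.48], [-1.53, 4.67], [0.24, 2.81], [-2.84, 2.84]. Speed limits (rad/s): [2.79, 2.79, 3.14, 3.14, 3.14, 3.14].

## Interface

Orientations are given as a unit quaternion [x, y, z, w].
In Python, from plant import ctrl, viewer gives the robot as it stands.
- The arm moves only by the tool step_arm, never from a script. Its argument "rows" is a list of rows, each a list of 3 entries, a list of its own where there are three numbers: the turn, a rotation vector about the tool's x, y, z in degrees, then the shift along the tool's x, y, z in mm, then the closure, from 0 (fully open) to 1 (shut). A call has 1 to 10 rows; each row is the pose to reach, as a shift and turn from the pose commanded when the call began, along the tool's axes at that moment; what a row does not reach only later rows make up. A row lasts 1/12 s, in which the tool goes at most 41.7 mm and 7.16 degrees, less where a joint would pass 70% of its speed; a pose out of reach is approached as far as the arm can. A call with a gripper value outside its range is refused whole. The fingers move at their own pace and stop on an object; "newtons" is the grip in N (left out, the last holds). Time passes only in rows, so rows that repeat a pose let the fingers close. It gives the time, the measured TCP pose, the force and the opening at its end, in the units of the state.
- ctrl.get_state(): the state, without advancing time (a new reading comes with each control period).
- viewer.read_camera(name): name is "scene" or "side" or "wrist"; returns (picture, depth): 384x512x3 uint8, red, green, blue; 384x512 float32, m along the optical axis (not along the pixel's ray), 0 where there is no reading.
- viewer.calibration(name): a dict with "K" (3x3 intrinsics, pixels), "R" (3x3) and "t" (3): a world point X has camera coordinates R X + t. Camera axes: x right, y down, z forward; pixel columns grow to the right and rows downward; lengths in m; the calibration is good to about 2 mm. A picture is of the moment at which its call begins: read the wrist's pose just before it. calibration takes no time and is no camera call; for the wrist camera it gives the pose at the moment of the call.
- ctrl.sign_off(): hands the job in, once; it reports no verdict.
The state is a dict: "time": time; "qpos": joint angles; "dq": joint speeds; "joint_efforts": joint torques, N m; "eef_pos": TCP position; "tcp_rot": TCP orientation; "contact_force": force on the tool from outside, world axes, zero at the start; "wrist_torque": the same for the moment, N m; "opening": opening from 0.0 (shut) to 1.0 (fully open).
Only numpy, scipy, OpenCV 4.12 (cv2) and the standard library are available. Lean on these libraries where they do the work, as an engineer would, in place of code of your own. Each camera call takes 0.05 s, during which the arm holds its last target.

## Task

Take the orange metering disc out of the wooden rack, put its shaft into the bore of the parts counter and turn it until it drops fully home on the hidden drive coupling. Then slide the red-tabbed latch in over the disc's rim until it clicks, and let go. Leave the blue disc and the other things on the table where they are.

Things in the scene. Friction and masses are not known exactly. Their poses are not given: they have to be found in the camera images.
- disc: orange metering disc, loose, about 0.25 kg: 90 mm across, 12 mm thick, eight dark pockets. Origin on its axis in its underside, z up. On top stands a black bar grip, 40 mm long (disc's x), 14 mm thick (y), from 12 to 57 mm above the origin. Below hangs the steel shaft: round, 28 mm diameter, down to 30 mm below the origin, then a flat tongue
- tongue (a point): foot centre of the orange disc's tongue, on its axis 42 mm below the disc's origin. The tongue is 26 mm long (disc's x, parallel to the bar grip), 10 mm thick (y), 12 mm high; half a turn makes no difference to it
- spare: blue metering disc of the same shape and size (14 small pockets), in the other hole of the rack; to be left there. Origin as for the orange one
- rack: fixed wooden block 240 x 100 mm, 55 mm high, with two upright 34 mm holes on its x axis at -60 and +60 mm; either hole may hold either disc, the disc's underside lying on the block's top. Origin at the centre of its underside
- counter: parts counter, a fixed grey housing 180 mm (its x, -90 to +90) by 260 mm (its y, -85 to +175) with an aluminium top 110 mm above the table. Origin on the table straight below the bore's axis
- bore (a point): centre of the mouth of the counter's bore, on the aluminium top, 110 mm above the table: an upright round hole, 30 mm diameter, 30 mm deep, its top 4 mm widened by a 45 degree funnel to 38 mm. Axes as the counter's
- bore_foot (a point): on the bore's axis 30 mm below its mouth: top of the drive coupling, with a straight slot 12 mm wide, 14 mm deep for the tongue. A gearbox holds it fast at an unknown angle, different each time (not this point's axes). Off the slot the tongue rides on it, the disc 12 mm above the aluminium top; at the slot the disc drops by its own weight until it lies on the top
- latch (a joint): travel of the hold-down latch along the counter's -y, towards the bore, in m: 0 pulled back, 0.040 fully in. It starts at 0 to 0.006. The slide resists with about 1 N; a sprung ball adds some 3 N between 0.026 and 0.032, then clicks in behind it at about 0.038
- latch_nose (a point): centre of the latch bolt's nose (the end towards the bore), moving with it; 75 mm from the bore axis at joint 0. The steel bolt is 24 mm wide and 8 mm thick and runs 14 to 22 mm above the aluminium top: over the rim of a disc that is home (10 mm overlap), but against the rim of one that is not
- latch_tab (a point): top centre of the latch's red upright tab, 163 mm above the table, moving with the latch: 24 mm wide (counter's x), 10 mm thick (y), 31 mm tall above the bolt; at joint 0 it is 125 mm to the counter's +y of the bore axis. The rail's bed (13 mm high, 60 mm wide) and cheeks (23 mm high, 48 mm wide over both) lie 72 to 166 mm from the axis
- bin: clear open bin of metal clips, 120 x 170 x 70 mm, loose, to be left alone; origin at the centre of its underside
- cup: steel cup, 72 mm wide, 75 mm high, loose, to be left alone; origin at the centre of its underside
- jar: clear jar with a white cap, 60 mm wide, 80 mm high, loose, to be left alone; origin at the centre of its underside
- driver: green-handled screwdriver lying on the table, to be left alone; origin under its middle
- scoop: small aluminium scoop with a black handle, lying on the table, to be left alone; origin on its underside near the back of the pan
Things that resemble listed ones, but are neither listed nor needed, are in the scene too. What is meant by the disc is not green, pink or turquoise, and is the smaller of those in its own colour.

How it is judged:
By the outcome, as a careful person would: the job done as asked, in the order asked, and still so for the second after the job is handed in, with the robot touching nothing.
It also fails if it takes over 72 s, if anything falls off the work surface, if the arm or the gripper's body presses on something with over 40 N, if the wrist force passes 120 N, or if a joint passes its speed limit or range.

## Working session

There is one attempt and no reset: what is moved stays moved. The work goes in short steps, Python scripts to look and compute and a tool call to move; the robot and the scene stay as the last step left them, time stands still between calls to the robot, and variables do not carry over. Pictures are saved under pics/ and viewed, and the job is handed in when it is done.

Besides the shell and the picture viewer there is one more tool, called by a JSON object that holds its "name" and its "arguments", one argument or row to a line. step_arm: Moves the arm, as the interface text tells. Its arguments: {"type":"object","properties":{"rows":{"type":"array"},"newtons":{"type":"number"}},"required":["rows"]}

```bash
ls; mkdir -p pics; cat > h.py <<'E'
import numpy as np, cv2
from plant import ctrl, viewer
def snap(name,fn):
    c=viewer.calibration(name); p,d=viewer.read_camera(name)
    cv2.imwrite('pics/'+fn+'.png',cv2.cvtColor(p,cv2.COLOR_RGB2BGR)); np.savez('pics/'+fn+'.npz',p=p,d=d,K=c['K'],R=c['R'],t=c['t'])
    return p,d,c
def load(fn):
    z=np.load('pics/'+fn+'.npz'); return z['p'],z['d'],dict(K=z['K'],R=z['R'],t=z['t'])
def ray(c,uv,z):
    K,R,t=map(np.array,(c['K'],c['R'],c['t'])); uv=np.atleast_2d(np.array(uv,float))
    o=-R.T@t; d=(np.linalg.inv(K)@np.c_[uv,np.ones(len(uv))].T).T@R
    s=(z-o[2])/d[:,2]; return o+d*s[:,None]
def cloud(d,c):
    K,R,t=map(np.array,(c['K'],c['R'],c['t'])); h,w=d.shape
    u,v=np.meshgrid(np.arange(w),np.arange(h))
    P=np.stack([(u-K[0,2])/K[0,0]*d,(v-K[1,2])/K[1,1]*d,d],-1)
    return (P-t.ravel())@R
def proj(c,X):
    K,R,t=map(np.array,(c['K'],c['R'],c['t'])); q=(np.atleast_2d(X)@R.T+t.ravel())@K.T
    return q[:,:2]/q[:,2:]
E
python3 - <<'E'
from h import *
print(ctrl.get_state())
for n in('scene','side','wrist'):
    p,d,c=snap(n,n+'0'); print(n,np.round(c['K'],1).tolist(),np.round(-np.array(c['R']).T@np.array(c['t']).ravel(),3),np.round(c['R'],2).tolist())
E
```

```text
pics
{'time': 0.0, 'qpos': array([ 1.10105099e+00,  2.87176006e-01,  1.57816683e+00, -1.84811624e-05,
        1.27855694e+00, -1.50001278e-01]), 'dq': array([-0.00036172, -0.00064216, -0.00205407,  0.00266185, -0.00025563,
        0.00074459]), 'joint_efforts': array([-1.39627227e-04, -4.05987096e+01, -2.92625356e+01, -6.29195529e-05,
        5.82048131e-03, -8.69891380e-06]), 'eef_pos': array([0.21185117, 0.64021627, 0.22994577]), 'tcp_rot': array([ 0.57359727,  0.41330683, -0.41475148, -0.57283929]), 'contact_force': array([-0.26236022, -0.61460496,  0.18691862]), 'wrist_torque': array([ 0.01854816, -0.00765204,  0.01427727]), 'opening': 0.9972030446197582}
scene [[481.9, 0.0, 254.8], [0.0, 481.9, 196.4], [0.0, 0.0, 1.0]] [1.156 0.872 1.07 ] [[-0.79, 0.61, -0.0], [0.4, 0.52, -0.76], [-0.46, -0.6, -0.65]]
side [[392.7, 0.0, 259.4], [0.0, 392.7, 195.3], [0.0, 0.0, 1.0]] [ 0.011 -0.863  1.103] [[0.86, -0.5, -0.0], [-0.36, -0.62, -0.7], [0.35, 0.6, -0.72]]
wrist [[274.0, 0.0, 253.3], [0.0, 274.0, 191.8], [0.0, 0.0, 1.0]] [0.143 0.662 0.372] [[0.31, 0.95, -0.0], [0.91, -0.3, 0.28], [0.27, -0.09, -0.96]]
```

View pics/scene0.png

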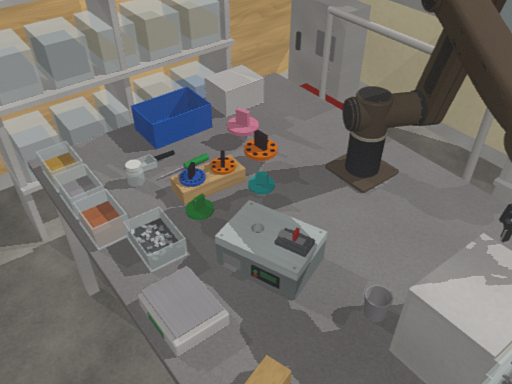

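View pics/side0.png

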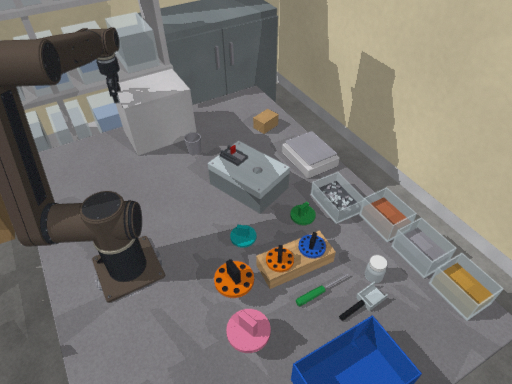

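View pics/wrist0.png

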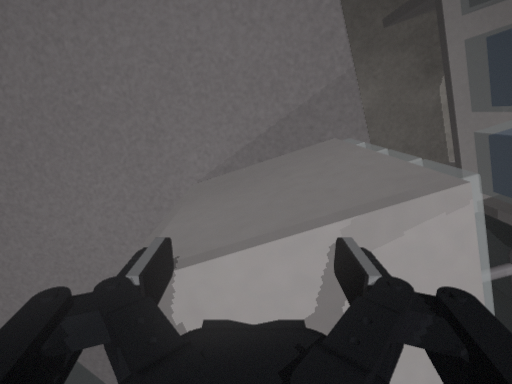

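The scene view shows two orange discs: the one in the rack at (223,163) and a larger loose one on the table at (261,147). The blue spare is at (192,177), with green (200,207), turquoise (262,184) and pink (242,125) decoys. The target is the smaller orange disc in the rack, scene (223,163) and side (281,259). Next are close crops and measurements.

```bash
cat > m.py <<'E'
from h import *
R0={'scene0':[(195,140,255,215),(205,195,340,300)],'side0':[(250,225,345,290),(200,135,300,215)]}
tiles=[]
for f in R0:
    p,d,c=load(f)
    for (a,b,e,g) in R0[f]:
        q=cv2.resize(p[b:g,a:e],(390,290),interpolation=cv2.INTER_CUBIC); tiles.append(q)
im=np.vstack([np.hstack(tiles[:2]),np.hstack(tiles[2:])]); cv2.imwrite('pics/crop0.png',im[...,::-1])
boxes={'scene0':dict(disc=(205,150,240,180)),'side0':dict(disc=(262,240,297,275))}
for f in boxes:
    p,d,c=load(f); hsv=cv2.cvtColor(p,cv2.COLOR_RGB2HSV); P=cloud(d,c)
    a,b,e,g=boxes[f]['disc']
    M=np.zeros(d.shape,bool); M[b:g,a:e]=True
    # disc region by height
    orange=M&(hsv[...,0]>5)&(hsv[...,0]<17)&(hsv[...,1]>200)
    print(f,'orange',orange.sum(),np.median(P[orange],0))
    dark=M&(p.max(2)<70)&(P[...,2]>0.09)
    if dark.sum(): print('grip pts',dark.sum(),P[dark].mean(0),P[dark][:,2].max())
    v,u=np.where(orange); hull=cv2.convexHull(np.c_[u,v].astype(np.int32)); 
    W=ray(c,hull[:,0,:],0.067)[:,:2].astype(np.float32); print('encl',cv2.minEnclosingCircle(W), 'depthz',np.percentile(P[orange][:,2],[10,50,90]))
    red=((hsv[...,0]<5)|(hsv[...,0]>174))&(hsv[...,1]>150)&(P[...,2]>0.13)&(P[...,2]<0.175)&(P[...,0]>.3)
    v,u=np.where(red); print('red',len(u),u.min(),u.max(),v.min(),v.max(),P[red].mean(0),P[red].max(0))
    top=(abs(P[...,2]-0.11)<0.006)&(hsv[...,1]<60); n,l,s,ce=cv2.connectedComponentsWithStats(top.astype(np.uint8)); i=1+np.argmax(s[1:,4]) 
    for i in range(1,n):
        if s[i,4]>800:
            Q=P[l==i]; print('top',s[i],Q.mean(0), cv2.minAreaRect(Q[:,:2].astype(np.float32)*1000))
E
python3 m.py
```

```text
scene0 orange 186 [ 0.43461214 -0.24689685  0.06505232]
grip pts 38 [ 0.43483973 -0.25284212  0.10611309] 0.11345894094772045
encl ((0.43299877643585205, -0.25114861130714417), 0.04695485159754753) depthz [0.06102949 0.06505232 0.06796422]
red 48 293 298 228 240 [0.51518694 0.2138347  0.15214736] [0.52426928 0.21991197 0.1650697 ]
top [ 215  200  112   75 3604] [0.54822451 0.13746522 0.10856289] ((538.7184448242188, 138.6198272705078), (186.7129364013672, 262.6512451171875), 20.819599151611328)
side0 orange 363 [ 0.42245285 -0.26901561  0.06754958]
grip pts 58 [ 0.42565112 -0.26687944  0.10948367] 0.11657391073885663
encl ((0.4279816746711731, -0.2637976109981537), 0.04589551314711571) depthz [0.06438947 0.06754958 0.07072647]
red 33 230 235 145 153 [0.50859559 0.20477633 0.15311276] [0.5225579  0.21703584 0.16692116]
top [ 208  141   82   53 1901] [0.53847218 0.11657926 0.11047509] ((537.0894165039062, 137.6151123046875), (186.03179931640625, 264.9522705078125), 20.988698959350586)
```

View pics/crop0.png

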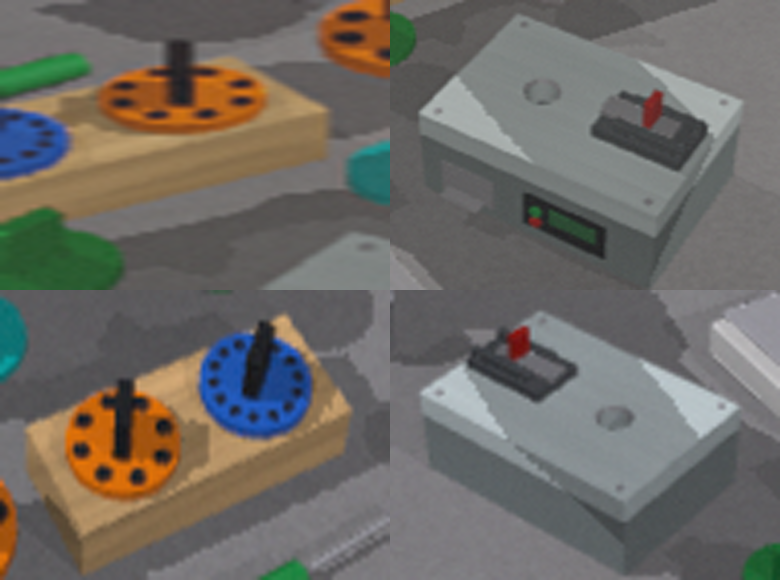

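```bash
cat >> h.py <<'E'
from scipy.spatial.transform import Rotation as Ro
def plan(pos,yaw,pr=True):
    """desired TCP pos, tool x axis at yaw (deg) in world, tool y down. prints turn(deg), shift(mm) from measured pose"""
    s=ctrl.get_state(); R=Ro.from_quat(s['tcp_rot'])
    x=np.array([np.cos(np.radians(yaw)),np.sin(np.radians(yaw)),0]); y=np.array([0,0,-1.]); z=np.cross(x,y)
    T=Ro.from_matrix(np.c_[x,y,z])
    turn=np.degrees((R.inv()*T).as_rotvec()); sh=R.inv().apply(np.array(pos)-s['eef_pos'])*1000
    print('turn',np.round(turn,1),'shift',np.round(sh,1))
def stat():
    s=ctrl.get_state(); R=Ro.from_quat(s['tcp_rot']).as_matrix()
    print('t',round(s['time'],2),'pos',np.round(s['eef_pos'],4),'yawx',round(np.degrees(np.arctan2(R[1,0],R[0,0])),2),'y',np.round(R[:,1],3),'F',np.round(s['contact_force'],1),'M',np.round(s['wrist_torque'],2),'op',round(s['opening'],3),'q6',np.round(s['qpos'],2))
E
python3 - <<'E'
from h import *
stat()
s=ctrl.get_state(); print(np.round(Ro.from_quat(s['tcp_rot']).as_matrix(),2))
p,d,c=load('wrist0'); R=Ro.from_quat(s['tcp_rot'])
o=-c['R'].T@c['t'].ravel(); print('cam in tool',R.inv().apply(o-s['eef_pos']), 'axis',R.inv().apply(c['R'][2]))
for f,b in(('scene0',(172,160,210,192)),('side0',(295,228,330,262))):
    p,d,c=load(f);hsv=cv2.cvtColor(p,cv2.COLOR_RGB2HSV)
    M=np.zeros(d.shape,bool); M[b[1]:b[3],b[0]:b[2]]=1; M&=(hsv[...,0]>100)&(hsv[...,0]<130)&(hsv[...,1]>150)
    v,u=np.where(M); print('blue',cv2.minEnclosingCircle(ray(c,np.c_[u,v],.067)[:,:2].astype(np.float32)))
plan([.5,.1,.28],0)
E
```

```text
t 0.15 pos [0.2119 0.6403 0.2302] yawx 71.68 y [-0.001 -0.002 -1.   ] F [ 0.3  0.6 -0.4] M [-0.05  0.07  0.  ] op 0.999 q6 [ 1.1   0.29  1.58  0.    1.28 -0.15]
[[ 0.31 -0.   -0.95]
 [ 0.95 -0.    0.31]
 [-0.   -1.    0.  ]]
cam in tool [-0.00079732 -0.14183732  0.07216428] axis [ 1.19069373e-04  9.59922729e-01 -2.80264769e-01]
blue ((0.5533158779144287, -0.2634134292602539), 0.04755008593201637)
blue ((0.5467871427536011, -0.2718456983566284), 0.04646267369389534)
turn [ 0.1 71.7 -0.1] shift [-422.5  -49.1 -443.3]
```

```bash
python3 - <<'E'
from h import *
plan([.5,.25,.30],20)
E
```

```text
turn [ 0.  51.7 -0.1] shift [-280.1  -69.4 -396.1]
```

{"name": "step_arm", "arguments": {
  "rows": [
    [[0,0,0],[0,-40,0],0],
    [[0,52,0],[-280,-70,-396],0],
    [[0,52,0],[-280,-70,-396],0],
    [[0,52,0],[-280,-70,-396],0],
    [[0,52,0],[-280,-70,-396],0],
    [[0,52,0],[-280,-70,-396],0],
    [[0,52,0],[-280,-70,-396],0],
    [[0,52,0],[-280,-70,-396],0],
    [[0,52,0],[-280,-70,-396],0],
    [[0,52,0],[-280,-70,-396],0]
  ]
}}

```text
time: 0.98
eef_pos: [0.4349, 0.3377, 0.2944]
tcp_rot: [0.697, 0.12, -0.12, -0.697]
contact_force: [0.9, 0.7, -0.1]
opening: 1.002
```

```bash
python3 - <<'E'
from h import *
stat()
plan([.5,.25,.30],20)
plan([.5,.10,.28],-10)
E
```

```text
t 0.98 pos [0.4349 0.3377 0.2944] yawx 19.61 y [-0. -0. -1.] F [ 0.9  0.7 -0.1] M [ 0.04 -0.03 -0.04] op 1.002 q6 [ 0.48 -0.03  1.81  0.    1.36  0.13]
turn [-0.  -0.4 -0. ] shift [  31.9   -5.6 -104.5]
turn [ 0.  29.6 -0. ] shift [ -18.5   14.4 -245.8]
```

{"name": "step_arm", "arguments": {
  "rows": [
    [[0,30,0],[-18,14,-246],0],
    [[0,30,0],[-18,14,-246],0],
    [[0,30,0],[-18,14,-246],0],
    [[0,30,0],[-18,14,-246],0],
    [[0,30,0],[-18,14,-246],0],
    [[0,30,0],[-18,14,-246],0],
    [[0,30,0],[-18,14,-246],0]
  ]
}}

```text
time: 1.57
eef_pos: [0.5012, 0.0962, 0.2796]
tcp_rot: [0.705, -0.066, 0.066, -0.703]
contact_force: [0.9, -0.7, -0.5]
opening: 1.003
```

```bash
python3 - <<'E'
from h import *
stat()
plan([.43,-.257,.22],-35)
E
```

```text
t 1.57 pos [0.5012 0.0962 0.2796] yawx -10.73 y [-0.001 -0.003 -1.   ] F [ 0.9 -0.7 -0.5] M [ 0.02 -0.01 -0.03] op 1.003 q6 [-0.01 -0.12  1.92 -0.    1.34  0.18]
turn [ 0.2 24.3  0. ] shift [  -4.2   60.6 -360.1]
```

{"name": "step_arm", "arguments": {
  "rows": [
    [[0,24,0],[-4,60,-360],0],
    [[0,24,0],[-4,60,-360],0],
    [[0,24,0],[-4,60,-360],0],
    [[0,24,0],[-4,60,-360],0],
    [[0,24,0],[-4,60,-360],0],
    [[0,24,0],[-4,60,-360],0],
    [[0,24,0],[-4,60,-360],0],
    [[0,24,0],[-4,60,-360],0],
    [[0,24,0],[-4,60,-360],0],
    [[0,24,0],[-4,60,-360],0]
  ]
}}

```text
time: 2.4
eef_pos: [0.4303, -0.2554, 0.2191]
tcp_rot: [0.675, -0.211, 0.21, -0.675]
contact_force: [-0.5, -0.3, -0.2]
opening: 1.001
```

```bash
python3 - <<'E'
from h import *
stat()
p,d,c=snap('wrist','wrist1')
E
```

```text
t 2.4 pos [ 0.4303 -0.2554  0.2191] yawx -34.62 y [-0.002 -0.    -1.   ] F [-0.5 -0.3 -0.2] M [ 0.01  0.03 -0.01] op 1.001 q6 [-0.74 -0.09  2.01 -0.    1.23 -0.13]
```

View pics/wrist1.png

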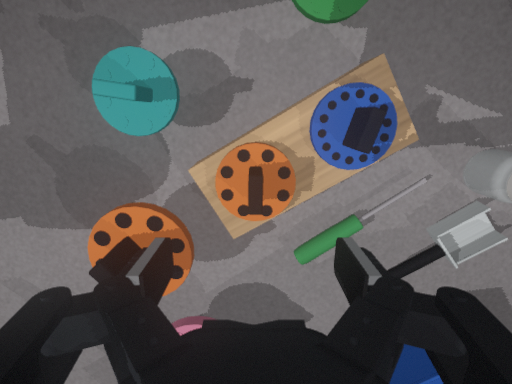

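```bash
cat > g.py <<'E'
from h import *
p,d,c=load('wrist1'); hsv=cv2.cvtColor(p,cv2.COLOR_RGB2HSV); P=cloud(d,c)
M=np.zeros(d.shape,bool); M[140:223,212:298]=1
o=M&(hsv[...,0]>4)&(hsv[...,0]<18)&(hsv[...,1]>180)
v,u=np.where(o); print('orange z',np.percentile(P[o][:,2],[10,50,90])); W=ray(c,np.c_[u,v],.067)
h=cv2.convexHull(W[:,:2].astype(np.float32)*1000); print('disc circle',cv2.minEnclosingCircle(h),cv2.fitEllipse(h))
dist=np.hypot(*(P[...,:2]-np.median(W[:,:2],0)).transpose(2,0,1))
t=M&(P[...,2]>.104)&(P[...,2]<.12); print('grip',t.sum(),np.median(P[t],0),cv2.minAreaRect(P[t][:,:2].astype(np.float32)*1000))
Q=P[t][:,:2]-P[t][:,:2].mean(0); w,V=np.linalg.eigh(np.cov(Q.T)); print('axis deg',np.degrees(np.arctan2(V[1,1],V[0,1])),np.sqrt(w*12))
# dark contour
dk=(M&(p.max(2)<70)).astype(np.uint8); n,l,s,ce=cv2.connectedComponentsWithStats(dk); print(s[1:].tolist())
# big orange
M2=np.zeros(d.shape,bool); M2[195:300,80:200]=1; o2=M2&(hsv[...,0]>4)&(hsv[...,0]<18)&(hsv[...,1]>180); print('big',np.median(P[o2],0),P[o2].min(0),P[o2].max(0))
b=M2&(p.max(2)<70)&(P[...,2]>.05)&(P[...,2]<.13); print('biggrip',b.sum(),np.median(P[b],0),P[b].min(0),P[b].max(0))
E
python3 g.py
```

```text
orange z [0.06616297 0.06616297 0.06616297]Traceback (most recent call last):
  File "g.py", line 6, in <module>
    h=cv2.convexHull(W[:,:2].astype(np.float32)*1000); print('disc circle',cv2.minEnclosingCircle(h),cv2.fitEllipse(h))
                                                                                                     ~~~~~~~~~~~~~~^^^
cv2.error: OpenCV(4.12.0) /io/opencv/modules/imgproc/src/shapedescr.cpp:361: error: (-201:Incorrect size of input array) There should be at least 5 points to fit the ellipse in function 'fitEllipseNoDirect'
```

```bash
sed -i 's/hsv\[...,1\]>180/hsv[...,1]>130/g' g.py; python3 - <<'E'
from h import *
p,d,c=load('wrist1'); hsv=cv2.cvtColor(p,cv2.COLOR_RGB2HSV); print(hsv[165:215:8,240],hsv[240,180:190:4])
E
python3 g.py
```

```text
[[ 12 173 189]
 [ 12 172 190]
 [ 12 175 189]
 [ 12 175 189]
 [ 12 173 199]
 [ 11 167 153]
 [  7  84  64]] [[  7  98  57]
 [ 11 175 159]
 [ 10 169 116]]
orange z [0.06540724 0.06636777 0.06737592]
disc circle ((427.9377746582031, -260.6175231933594), 44.96590805053711) ((427.79827880859375, -260.6860046386719), (88.78889465332031, 89.46041870117188), 145.4461669921875)
grip 583 [ 0.42844029 -0.26049309  0.11111503] ((427.52496337890625, -260.7731018066406), (40.05575942993164, 13.721160888671875), 55.74578094482422)
axis deg 54.68643480326625 [0.0135389  0.04076033]
[[238, 150, 11, 11, 95], [262, 151, 11, 11, 85], [221, 167, 11, 11, 94], [238, 167, 33, 49, 746], [278, 167, 12, 12, 96], [222, 190, 10, 10, 83], [278, 190, 11, 11, 88]]
big [ 0.29251092 -0.22861324  0.07279419] [ 0.14407183 -0.31432743 -0.00089434] [ 0.47026095 -0.1937088   0.36101739]
biggrip 1422 [ 0.27587393 -0.2343376   0.07477284] [ 0.21796848 -0.30403032  0.07186923] [ 0.31958335 -0.20239777  0.12995653]
```

```bash
python3 - <<'E'
from h import *
stat();plan([.4278,-.2607,.080],-34.8)
E
```

```text
t 2.45 pos [ 0.4309 -0.2532  0.2195] yawx -34.57 y [-0.001  0.001 -1.   ] F [-0.6 -0.4  0. ] M [-0.   -0.03 -0.07] op 1.004 q6 [-0.73 -0.09  2.01  0.    1.23 -0.13]
turn [-0.   0.2 -0.1] shift [  2.  139.5  -8. ]
```

{"name": "step_arm", "arguments": {
  "rows": [
    [[0,0,0],[0,35,-6],0],
    [[0,0,0],[0,70,-6],0],
    [[0,0,0],[0,70,-6],0],
    [[0,0,0],[0,70,-6],0],
    [[0,0,0],[0,70,-6],0]
  ]
}}

```text
time: 2.87
eef_pos: [0.4295, -0.2562, 0.1521]
tcp_rot: [0.676, -0.208, 0.209, -0.676]
contact_force: [0.1, -0.6, 0.5]
opening: 0.996
```

```bash
python3 - <<'E'
from h import *
stat();
for i in range(2): p,d,c=snap('wrist','wrist2'); stat()
plan([.4278,-.2607,.080],-34.8)
from h import *
hsv=cv2.cvtColor(p,cv2.COLOR_RGB2HSV);P=cloud(d,c)
t=(P[...,2]>.104)&(P[...,2]<.12)&(np.hypot(P[...,0]-.428,P[...,1]+.261)<.03); print('grip',t.sum(),np.median(P[t],0),cv2.minAreaRect(P[t][:,:2].astype(np.float32)*1000))
E
```

```text
t 2.87 pos [ 0.4295 -0.2562  0.1521] yawx -34.25 y [ 0.002 -0.001 -1.   ] F [ 0.1 -0.6  0.5] M [0.03 0.   0.06] op 0.996 q6 [-0.74 -0.02  2.07  0.    1.09 -0.14]
t 2.92 pos [ 0.4299 -0.2567  0.153 ] yawx -34.25 y [ 0.003 -0.003 -1.   ] F [ 0.1 -0.1  0.6] M [-0.02 -0.01  0.01] op 0.998 q6 [-0.74 -0.02  2.07  0.    1.09 -0.14]
t 2.97 pos [ 0.43   -0.257   0.1532] yawx -34.26 y [ 0.004 -0.003 -1.   ] F [ 0.   0.7 -0.4] M [-0.02 -0.03 -0.05] op 0.999 q6 [-0.74 -0.02  2.07  0.    1.09 -0.14]
turn [0.  0.5 0.3] shift [-0.1 73.2 -4.2]
grip 1004 [ 0.42905694 -0.25947364  0.11117111] ((428.1513671875, -260.8388977050781), (39.749908447265625, 14.013164520263672), 54.24653625488281)
```

View pics/wrist2.png

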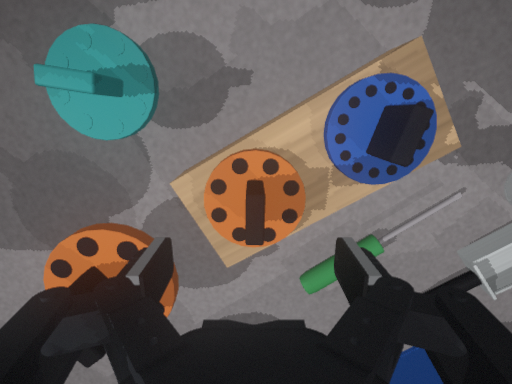

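{"name": "step_arm", "arguments": {
  "rows": [
    [[0,0.5,0],[0,25,-4],0],
    [[0,0.5,0],[0,50,-4],0],
    [[0,0.5,0],[0,73,-4],0],
    [[0,0.5,0],[0,73,-4],0],
    [[0,0.5,0],[0,73,-4],0]
  ]
}}

```text
time: 3.38
eef_pos: [0.4265, -0.2598, 0.0782]
tcp_rot: [-0.675, 0.211, -0.211, 0.675]
contact_force: [0.4, 0.2, 0.4]
opening: 1.001
```

{"name": "step_arm", "arguments": {
  "rows": [
    [[0,0,0],[0,0,0],1],
    [[0,0,0],[0,0,0],1],
    [[0,0,0],[0,0,0],1],
    [[0,0,0],[0,0,0],1],
    [[0,0,0],[0,0,0],1],
    [[0,0,0],[0,0,0],1],
    [[0,0,0],[0,0,0],1],
    [[0,0,0],[0,0,0],1]
  ],
  "newtons": 50
}}

```text
time: 4.05
eef_pos: [0.4267, -0.2604, 0.0783]
tcp_rot: [0.675, -0.211, 0.212, -0.674]
contact_force: [1.4, 0.4, 3.9]
opening: 0.158
```

```bash
python3 - <<'E'
from h import *
stat()
E
```

```text
t 4.05 pos [ 0.4267 -0.2604  0.0783] yawx -34.83 y [ 0.001 -0.001 -1.   ] F [1.4 0.4 3.9] M [ 0.01 -0.01  0.02] op 0.158 q6 [-0.75  0.09  2.11  0.    0.94 -0.14]
```

{"name": "step_arm", "arguments": {
  "rows": [
    [[0,0,0],[0,-10,0],1],
    [[0,0,0],[0,-30,0],1],
    [[0,0,0],[0,-55,0],1],
    [[0,0,0],[0,-85,0],1],
    [[0,0,0],[0,-115,0],1],
    [[0,0,0],[0,-145,0],1],
    [[0,0,0],[0,-145,0],1],
    [[0,0,0],[0,-145,0],1]
  ]
}}

```text
time: 4.72
eef_pos: [0.4264, -0.2601, 0.2237]
tcp_rot: [0.675, -0.211, 0.212, -0.674]
contact_force: [-0.1, 0.4, -2.8]
opening: 0.156
```

```bash
python3 - <<'E'
from h import *
stat()
snap('side','side1'); snap('scene','scene1'); stat()
E
```

```text
t 4.72 pos [ 0.4264 -0.2601  0.2237] yawx -34.82 y [ 0.002 -0.002 -1.   ] F [-0.1  0.4 -2.8] M [-0.03 -0.03  0.02] op 0.156 q6 [-0.75 -0.1   2.01 -0.    1.23 -0.14]
t 4.82 pos [ 0.4249 -0.2587  0.22  ] yawx -34.82 y [-0.004  0.003 -1.   ] F [ 0.3 -0.1 -3. ] M [ 0.02 -0.01 -0.02] op 0.154 q6 [-0.75 -0.1   2.01 -0.    1.23 -0.14]
```

View pics/side1.png

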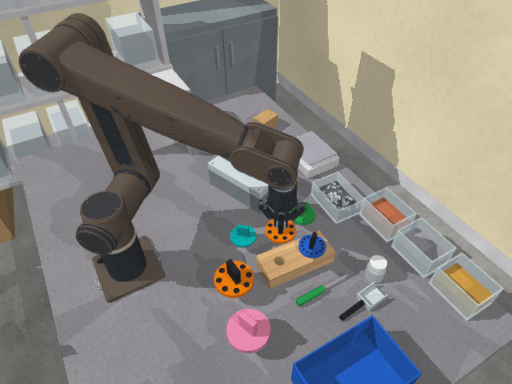

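```bash
python3 - <<'E'
from h import *
plan([.497,.014,.235],-34.8)
for f,b in(('scene0',(245,218,272,240)),('side0',(247,162,268,179))):
    p,d,c=load(f); P=cloud(d,c)
    g=cv2.cvtColor(p,cv2.COLOR_RGB2GRAY); sub=P[b[1]:b[3],b[0]:b[2]]; m=np.abs(sub[...,2]-.11)>.006
    v,u=np.where(m); print(f,m.sum(),u.mean()+b[0],v.mean()+b[1])
    W=ray(c,np.c_[u+b[0],v+b[1]],.11)[:,:2]; print(cv2.minEnclosingCircle(W.astype(np.float32)),W.mean(0))
E
```

```text
turn [-0.  -0.  -0.3] shift [-96.6 -14.4 265.1]
scene0 67 257.32835820895525 228.44776119402985
((0.5389662384986877, 0.10177449882030487), 0.03733916953206062) [0.55667685 0.10120236]
side0 32 257.59375 171.0625
((0.5454192161560059, 0.07854890823364258), 0.028238963335752487) [0.5524891  0.08979036]
```

{"name": "step_arm", "arguments": {
  "rows": [
    [[0,0,0],[-12,-14,33],1],
    [[0,0,0],[-24,-14,66],1],
    [[0,0,0],[-36,-14,99],1],
    [[0,0,0],[-48,-14,132],1],
    [[0,0,0],[-60,-14,165],1],
    [[0,0,0],[-72,-14,198],1],
    [[0,0,0],[-84,-14,231],1],
    [[0,0,0],[-97,-14,265],1],
    [[0,0,0],[-97,-14,265],1],
    [[0,0,0],[-97,-14,265],1]
  ]
}}

```text
time: 5.65
eef_pos: [0.4963, 0.0151, 0.2332]
tcp_rot: [0.676, -0.212, 0.208, -0.675]
contact_force: [-0.7, -0.5, -3.3]
opening: 0.154
```

```bash
python3 - <<'E'
from h import *
stat()
snap('wrist','wrist3'); stat()
E
```

```text
t 5.65 pos [0.4963 0.0151 0.2332] yawx -34.59 y [-0.006  0.001 -1.   ] F [-0.7 -0.5 -3.3] M [ 0.02 -0.04  0.  ] op 0.154 q6 [-0.17 -0.11  2.   -0.    1.26  0.43]
t 5.7 pos [0.4964 0.0139 0.2336] yawx -34.7 y [-0.006  0.    -1.   ] F [-0.  -0.1 -2.7] M [-0.01  0.01 -0.04] op 0.156 q6 [-0.18 -0.11  2.   -0.    1.26  0.43]
```

View pics/wrist3.png

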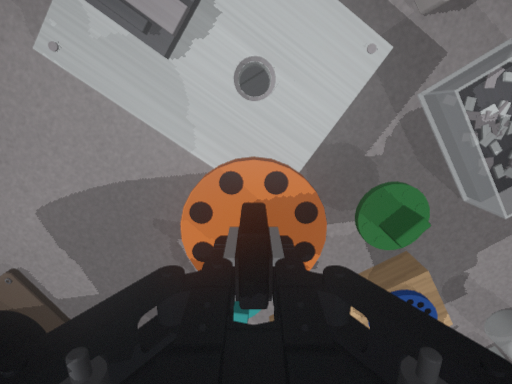

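```bash
python3 - <<'E'
from h import *
p,d,c=load('wrist3'); P=cloud(d,c)
q=cv2.resize(p[49:109,224:284],(600,600),interpolation=cv2.INTER_CUBIC); cv2.imwrite('pics/bore3.png',cv2.convertScaleAbs(q[...,::-1],alpha=1.6))
np.set_printoptions(linewidth=250)
print(np.round(P[55:104:2,230:280:2,2]*1000).astype(int))
print('top z',np.median(P[60:100,290:330,2]))
E
```

```text
[[111 110 109 110 109 110 109 110 109 108 108 110 108 110 110 108 109 110 109 109 109 109 109 111 108]
 [110 109 109 109 109 110 112 109 110 108 108 108 109 108 107 109 109 110 108 109 110 111 108 110 109]
 [110 109 111 110 110 110 110 109 108 107 107 107 108 106 107 108 108 107 109 109 107 109 110 109 109]
 [111 109 108 109 108 109 108 108 105 106 105 106 103 106 105 105 107 107 108 110 110 110 110 109 111]
 [109 110 109 110 110 108 106 107 106 103  99  95  95  94  97 101 106 106 108 107 108 110 110 110 108]
 [108 109 108 108 109 107 107 105  99  92  87  83  83  84  86  89  96 102 106 108 107 110 110 110 109]
 [109 110 110 109 108 107 104  95  87  80  80  79  80  81  80  80  84  92 102 106 106 108 108 108 109]
 [110 108 109 375 107 105  99  85  79  79  79  79  79  79  80  79  81  81  92 105 108 107 109 109 109]
 [110 109 110 107 106 104  87  79  79  79  80  80  80  79  80  78  68  62  81  96 106 108 108 108 109]
 [109 110 108 107 105  95  79  80  80  80  79  81  79  80  71  63  61  61  62  89 105 106 110 110 109]
 [109 109 109 108 105  87  79  79  79  78  78  79  76  65  61  60  62 
[... 801 characters left out ...]
80  78  78  81  80  79  80 106 108 109 110 110 110 110]
 [109 109 108 109 109 108 107 105  61  61  81  80  79  79  80  80  79 106 106 108 110 110 111 111 110]
 [110 112 109 109 109 110 108 108 107 105  78  80  79  79  80 105 106 107 108 108 109 110 109 109 109]
 [109 109 110 110 109 110 110 109 107 107 108 105 107 105 106 107 107 108 109 110 108 109 109 110 109]
 [375 109 110 110 110 110 107 110 109 109 108 107 108 107 107 108 110 110 110 109 109 109 108 110 109]
 [109 110 110 110 109 109 110 110 110 108 109 110 110 109 109 109 109 110 109 375 109 109 111 109 109]
 [108 109 110 109 109 110 109 111 110 110 110 109 110 108 109 109 109 110 109 109 110 108 109 109 108]]
top z 0.10928521066995789
```

View pics/bore3.png

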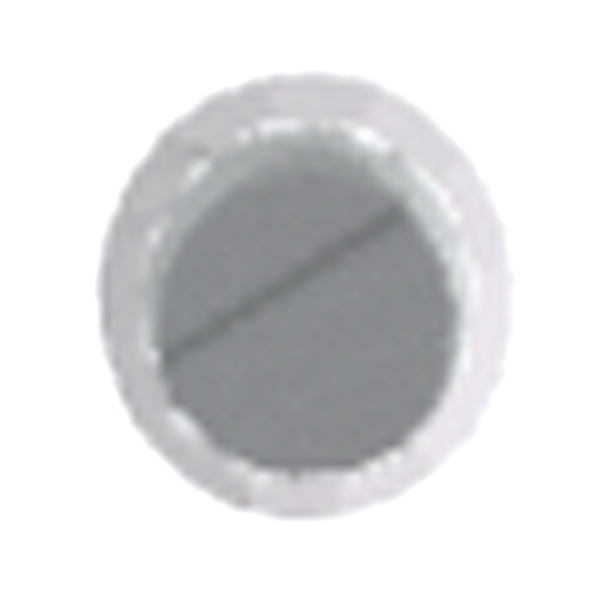

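```bash
cat > b.py <<'E'
from h import *
p,d,c=load('wrist3'); P=cloud(d,c); Z=P[...,2]
win=np.zeros(d.shape,bool); win[45:112,218:292]=1
# funnel/bore lower-than-top pixels -> outer rim
g=cv2.cvtColor(p,cv2.COLOR_RGB2GRAY)
m=(win&(Z<.1072)&(Z>0.03)).astype(np.uint8); m=cv2.morphologyEx(m,cv2.MORPH_OPEN,np.ones((3,3)))
ct=max(cv2.findContours(m,cv2.RETR_EXTERNAL,cv2.CHAIN_APPROX_NONE)[0],key=len)
for z in(.1072,):
    W=ray(c,ct[:,0],z)[:,:2].astype(np.float32)*1000; print('rim',cv2.fitEllipse(W),cv2.minEnclosingCircle(W))
# land/slot
land=(win&(abs(Z-.0793)<.003)).astype(np.uint8); slot=(win&(Z<.066)&(Z>.05)).astype(np.uint8)
both=((land|slot)>0).astype(np.uint8)
nb=(land>0)&(cv2.dilate(slot,np.ones((3,3)))>0)
v,u=np.where(nb); W=ray(c,np.c_[u,v],.08)[:,:2]*1000
n,l=cv2.connectedComponents(cv2.morphologyEx(land,cv2.MORPH_OPEN,np.ones((3,3))))
for i in range(1,n):
    if (l==i).sum()<60: continue
    k=cv2.dilate((l==i).astype(np.uint8),np.ones((3,3)))[v,u]>0
    vx,vy,x0,y0=cv2.fitLine(W[k].astype(np.float32),cv2.DIST_HUBER,0,.01,.01).ravel(); print('edge',k.sum(),np.degrees(np.arctan2(vy,vx))%180,x0,y0)
# bore edge at coupling plane: lower side visible circle of 15 mm radius
# disc circle
hsv=cv2.cvtColor(p,cv2.COLOR_RGB2HSV); o=(hsv[...,0]>4)&(hsv[...,0]<18)&(hsv[...,1]>130)&(Z>.2)&(Z<.25)
v,u=np.where(o); zt=np.median(Z[o]); print('disc top z',zt)
W=ray(c,np.c_[u,v],zt)[:,:2].astype(np.float32)*1000; print('disc',cv2.minEnclosingCircle(W))
h=cv2.convexHull(W)[:,0]; 
from scipy.optimize import least_squares
k=h[(h-W.mean(0))@np.array([np.cos(np.radians(55)),np.sin(np.radians(55))])>-5]
r=least_squares(lambda q:np.hypot(k[:,0]-q[0],k[:,1]-q[1])-45,W.mean(0)); print('disc fit',r.x,np.abs(r.fun).max())
E
python3 b.py
```

```text
rim ((552.119140625, 96.70963287353516), (32.00035858154297, 33.020896911621094), 29.841064453125) ((552.0796508789062, 97.16195678710938), 17.41121482849121)
edge 8 175.77007 552.2601 102.47572
edge 35 175.7041 553.4597 89.80485
disc top z 0.22134017340009082
disc ((495.9785461425781, 15.838724136352539), 44.82131576538086)
disc fit [495.51963625  15.24356826] 0.587433923485591
```

```bash
sed -i 's/np.ones((3,3)))>0)$/np.ones((5,5)))>0)/; s/np.ones((3,3)))\[v,u\]/np.ones((7,7)))[v,u]/' b.py; python3 b.py; python3 - <<'E'
from h import *
stat();plan([.5528,.0963,.222],-82)
E
```

```text
rim ((552.119140625, 96.70963287353516), (32.00035858154297, 33.020896911621094), 29.841064453125) ((552.0796508789062, 97.16195678710938), 17.41121482849121)
edge 46 175.22174 552.58136 103.07827
edge 70 175.49721 552.0579 89.30471
disc top z 0.22134017340009082
disc ((495.9785461425781, 15.838724136352539), 44.82131576538086)
disc fit [495.51963625  15.24356826] 0.587433923485591
t 5.7 pos [0.4964 0.0139 0.2336] yawx -34.7 y [-0.006  0.    -1.   ] F [-0.  -0.1 -2.7] M [-0.01  0.01 -0.04] op 0.156 q6 [-0.18 -0.11  2.   -0.    1.26  0.43]
turn [ 0.3 47.3 -0.2] shift [-0.5 11.3 99.9]
```

{"name": "step_arm", "arguments": {
  "rows": [
    [[0,7,0],[0,1,15],1],
    [[0,14,0],[0,3,30],1],
    [[0,21,0],[0,5,45],1],
    [[0,28,0],[0,7,60],1],
    [[0,35,0],[0,9,75],1],
    [[0,42,0],[0,11,90],1],
    [[0,47,0],[0,11,100],1],
    [[0,47,0],[0,11,100],1],
    [[0,47,0],[0,11,100],1],
    [[0,47,0],[0,11,100],1]
  ]
}}

```text
time: 6.53
eef_pos: [0.5543, 0.0939, 0.2246]
tcp_rot: [0.535, -0.463, 0.463, -0.534]
contact_force: [-0.1, 0.3, -3.9]
opening: 0.16
```

```bash
python3 - <<'E'
from h import *
stat()
snap('scene','scene4');stat(); snap('side','side4'); stat()
plan([.5526,.0963,.150],-82)
t=[]
for f,b in(('scene4',(205,165,305,265)),('side4',(207,95,307,195))):
    p,d,c=load(f); t.append(cv2.resize(p[b[1]:b[3],b[0]:b[2]],(400,400),interpolation=cv2.INTER_CUBIC))
cv2.imwrite('pics/c4.png',np.hstack(t)[...,::-1])
E
```

```text
t 6.53 pos [0.5543 0.0939 0.2246] yawx -81.79 y [-0.002 -0.001 -1.   ] F [-0.1  0.3 -3.9] M [-0.01  0.01  0.02] op 0.16 q6 [-0.01  0.05  1.86 -0.    1.24  1.42]
t 6.58 pos [0.5544 0.094  0.2248] yawx -81.82 y [-0.001 -0.    -1.   ] F [-0.3 -0.8 -3.9] M [-0.    0.   -0.01] op 0.156 q6 [-0.01  0.05  1.86 -0.    1.24  1.42]
t 6.63 pos [0.5545 0.0941 0.2252] yawx -81.83 y [-0.001 -0.    -1.   ] F [ 0.6 -0.4 -3.2] M [ 0.01 -0.02 -0.04] op 0.155 q6 [-0.01  0.04  1.86 -0.    1.24  1.42]
turn [0.  0.2 0. ] shift [-2.4 75.2 -1.5]
```

View pics/c4.png

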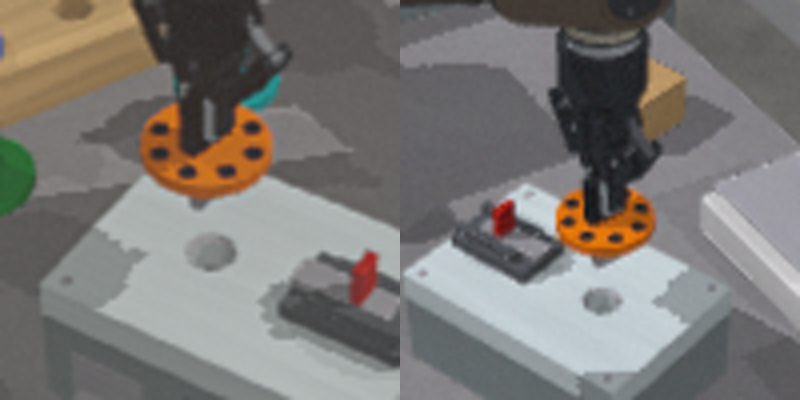

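```bash
python3 - <<'E'
from h import *
from scipy.optimize import least_squares
for f,b,bb in(('scene4',(235,185,278,220),(245,218,272,240)),('side4',(240,135,275,165),(247,162,268,179))):
    p,d,c=load(f); hsv=cv2.cvtColor(p,cv2.COLOR_RGB2HSV)
    M=np.zeros(d.shape,bool); M[b[1]:b[3],b[0]:b[2]]=1; o=M&(hsv[...,0]>4)&(hsv[...,0]<19)&(hsv[...,1]>150)
    v,u=np.where(o); h=cv2.convexHull(np.c_[u,v].astype(np.int32))[:,0]
    # top-face silhouette: use upper part
    W=ray(c,h,.2135)[:,:2]*1000; m=W.mean(0); view=(m/1000-(-c['R'].T@c['t'].ravel())[:2]); view/=np.linalg.norm(view)
    k=W[(W-m)@view>0]; r=least_squares(lambda q:np.hypot(k[:,0]-q[0],k[:,1]-q[1])-45,m); print(f,o.sum(),'disc',r.x,abs(r.fun).max(), cv2.minEnclosingCircle(W.astype(np.float32)))
    f0=f[:-1]+'0'; p,d,c=load(f0); g=cv2.cvtColor(p,cv2.COLOR_RGB2GRAY)
    P=cloud(d,c); sub=P[bb[1]:bb[3],bb[0]:bb[2],2]; mm=(sub<.1055)
    gg=g[bb[1]:bb[3],bb[0]:bb[2]]; print(gg.shape); np.set_printoptions(linewidth=250); print(gg)
E
```

```text
scene4 410 disc [558.35983848  97.33886928] 1.057369468196221 ((560.2672729492188, 99.57792663574219), 48.04912185668945)
(22, 27)
[[129 129 129 130 129 131 130 131 132 132 132 132 132 132 130 131 131 131 130 131 130 127 131 128 130 131 130]
 [130 131 130 130 130 129 130 129 129 131 131 130 131 130 132 132 131 131 129 130 130 129 130 128 129 130 129]
 [131 131 130 130 129 130 130 129 129 129 131 130 131 131 131 132 131 131 130 131 131 131 130 129 129 128 129]
 [131 132 133 130 132 129 128 131 130 128 130 131 131 131 130 131 130 131 132 131 131 130 132 131 131 131 131]
 [129 129 130 131 132 130 132 131 131 128 130 130 129 130 130 130 132 130 131 131 132 132 134 132 133 131 130]
 [131 130 130 129 129 131 132 132 131 126 123 124 125 125 124 126 128 130 132 131 131 131 131 132 133 131 131]
 [130 132 131 130 130 130 129 128 122 112 107 119 123 121 118 114 117 125 130 130 130 133 130 131 132 132 132]
 [131 130 130 130 130 133 124 106 103 106 112 123 125 123 121 115 112 111 122 131 131 131 131 131 132 132 131]
 [133 133 132 130 131 130 114 102 103 113 122 124 125 124 123 120 111 110 116 129
[... 2385 characters left out ...]
41]
 [141 141 141 144 141 138 103 118 123 120 109 108 105 100 100 132 142 142 143 143 142]
 [141 141 142 140 140 139 131 122 122 110 110 110 112 111 121 141 141 142 141 143 144]
 [140 141 141 141 140 141 140 139 132 112 114 127 129 140 139 141 139 142 142 141 139]
 [140 140 141 141 141 141 141 138 141 142 142 138 140 142 140 142 141 141 140 141 142]
 [138 138 142 141 141 142 140 142 142 140 140 141 140 140 142 141 143 140 141 141 141]
 [140 138 138 139 139 140 142 142 142 142 140 141 141 141 139 140 142 141 141 141 142]
 [138 140 141 139 139 140 141 143 141 142 140 140 141 141 142 140 140 139 140 141 142]
 [140 138 138 140 141 138 138 140 143 142 141 141 143 143 142 142 140 140 140 140 142]]
```

```bash
python3 - <<'E'
from h import *
for f,uv in(('scene0',(257.3,228.0)),('side0',(257.2,170.2))):
    print(ray(load(f)[2],uv,.11), ray(load(f)[2],np.add(uv,[0,1]),.11))
E
```

```text
[[0.55566743 0.09976656 0.11      ]] [[0.55813431 0.10295814 0.11      ]]
[[0.5536078  0.09468211 0.11      ]] [[0.5508128  0.08983501 0.11      ]]
```

{"name": "step_arm", "arguments": {
  "rows": [
    [[0,0,0],[-2.4,15,-1.5],1],
    [[0,0,0],[-2.4,30,-1.5],1],
    [[0,0,0],[-2.4,40,-1.5],1],
    [[0,0,0],[-2.4,45,-1.5],1],
    [[0,0,0],[-2.4,50,-1.5],1],
    [[0,0,0],[-2.4,54,-1.5],1],
    [[0,0,0],[-2.4,54,-1.5],1]
  ]
}}

```text
time: 7.22
eef_pos: [0.5529, 0.0972, 0.171]
tcp_rot: [0.535, -0.463, 0.463, -0.534]
contact_force: [0.1, -0.8, -3.9]
opening: 0.158
```

```bash
python3 - <<'E'
from h import *
stat()
snap('side','side5'); stat();plan([.5525,.0963,.152],-82)
snap('scene','scene5'); stat()
t=[]
for f,b in(('scene5',(205,165,305,265)),('side5',(207,95,307,195))):
    p,d,c=load(f); t.append(cv2.resize(p[b[1]:b[3],b[0]:b[2]],(400,400),interpolation=cv2.INTER_CUBIC))
cv2.imwrite('pics/c5.png',np.hstack(t)[...,::-1])
E
```

```text
t 7.22 pos [0.5529 0.0972 0.171 ] yawx -81.82 y [-0.001 -0.    -1.   ] F [ 0.1 -0.8 -3.9] M [-0.02  0.07  0.02] op 0.158 q6 [-0.01  0.1   1.91 -0.    1.13  1.42]
t 7.27 pos [0.5532 0.0973 0.1715] yawx -81.82 y [-0. -0. -1.] F [-0.1 -0.6 -3.2] M [ 0.01  0.01 -0.02] op 0.153 q6 [-0.01  0.1   1.91 -0.    1.13  1.42]
turn [0.  0.2 0. ] shift [ 0.9 19.5 -0.8]
t 7.32 pos [0.5534 0.0973 0.1719] yawx -81.82 y [ 0.001 -0.    -1.   ] F [ 0.2 -0.5 -2.8] M [ 0.    0.05 -0.01] op 0.157 q6 [-0.01  0.1   1.91  0.    1.13  1.42]
```

View pics/c5.png

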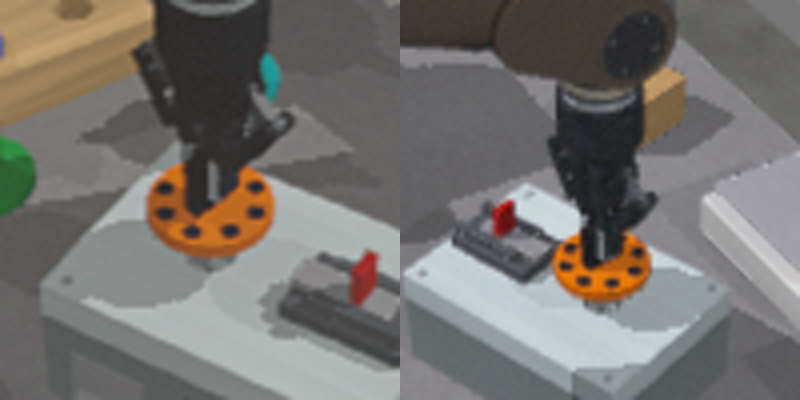

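{"name": "step_arm", "arguments": {
  "rows": [
    [[0,0,0],[0.5,4,-0.5],1],
    [[0,0,0],[0.5,7,-0.5],1],
    [[0,0,0],[0.5,10,-0.5],1],
    [[0,0,0],[0.5,13,-0.5],1],
    [[0,0,0],[0.5,13,-0.5],1]
  ]
}}

```text
time: 7.73
eef_pos: [0.5521, 0.0968, 0.1573]
tcp_rot: [0.535, -0.464, 0.463, -0.534]
contact_force: [-0.1, -0.2, -3.4]
opening: 0.157
```

```bash
python3 - <<'E'
from h import *
stat()
E
```

```text
t 7.73 pos [0.5521 0.0968 0.1573] yawx -81.82 y [-0.002 -0.    -1.   ] F [-0.1 -0.2 -3.4] M [-0.02 -0.02  0.02] op 0.157 q6 [-0.01  0.11  1.92 -0.    1.11  1.42]
```

{"name": "step_arm", "arguments": {
  "rows": [
    [[0,0,0],[0,3,0],1],
    [[0,0,0],[0,6,0],1],
    [[0,0,0],[0,8,0],1],
    [[0,0,0],[0,8,0],1]
  ]
}}

```text
time: 8.07
eef_pos: [0.5523, 0.0968, 0.1497]
tcp_rot: [0.535, -0.463, 0.463, -0.534]
contact_force: [-0.5, 0.9, -2.7]
opening: 0.151
```

```bash
python3 - <<'E'
from h import *
stat()
E
```

```text
t 8.07 pos [0.5523 0.0968 0.1497] yawx -81.82 y [-0.001  0.    -1.   ] F [-0.5  0.9 -2.7] M [ 0.02  0.07 -0.01] op 0.151 q6 [-0.01  0.12  1.93 -0.    1.1   1.42]
```

{"name": "step_arm", "arguments": {
  "rows": [
    [[0,4,0],[0,0,0],1],
    [[0,8,0],[0,0,0],1],
    [[0,12.8,0],[0,0,0],1],
    [[0,12.8,0],[0,0,0],1],
    [[0,12.8,0],[0,2,0],1],
    [[0,12.8,0],[0,4,0],1],
    [[0,12.8,0],[0,6,0],1],
    [[0,12.8,0],[0,7,0],1],
    [[0,12.8,0],[0,7,0],1]
  ]
}}

```text
time: 8.82
eef_pos: [0.5524, 0.0968, 0.1429]
tcp_rot: [-0.48, 0.52, -0.519, 0.479]
contact_force: [0.7, 0.6, -3.5]
opening: 0.155
```

```bash
python3 - <<'E'
from h import *
stat()
E
```

```text
t 8.82 pos [0.5524 0.0968 0.1429] yawx -94.59 y [-0.001 -0.    -1.   ] F [ 0.7  0.6 -3.5] M [-0.02 -0.05 -0.03] op 0.155 q6 [-0.01  0.13  1.93 -0.    1.08  1.64]
```

No contact and already past the riding height, so the tongue is in the slot. I'll lower it further.

{"name": "step_arm", "arguments": {
  "rows": [
    [[0,0,0],[0,2,0],1],
    [[0,0,0],[0,4,0],1],
    [[0,0,0],[0,6,0],1],
    [[0,0,0],[0,7.5,0],1],
    [[0,0,0],[0,7.5,0],1]
  ]
}}

```text
time: 9.23
eef_pos: [0.5524, 0.0968, 0.1354]
tcp_rot: [-0.48, 0.52, -0.52, 0.479]
contact_force: [-0.4, 0.8, -2.7]
opening: 0.154
```

```bash
python3 - <<'E'
from h import *
stat()
E
```

```text
t 9.23 pos [0.5524 0.0968 0.1354] yawx -94.62 y [-0.001 -0.    -1.   ] F [-0.4  0.8 -2.7] M [-0.1   0.   -0.05] op 0.154 q6 [-0.01  0.14  1.94 -0.    1.07  1.64]
```

{"name": "step_arm", "arguments": {
  "rows": [
    [[0,0,0],[0,1,0],1],
    [[0,0,0],[0,2,0],1],
    [[0,0,0],[0,2,0],1]
  ]
}}

```text
time: 9.48
eef_pos: [0.5526, 0.0968, 0.1338]
tcp_rot: [-0.48, 0.52, -0.52, 0.479]
contact_force: [-0.2, 0.3, -2.4]
opening: 0.156
```

```bash
python3 - <<'E'
from h import *
stat()
E
```

```text
t 9.48 pos [0.5526 0.0968 0.1338] yawx -94.62 y [-0. -0. -1.] F [-0.2  0.3 -2.4] M [-0.01  0.02  0.02] op 0.156 q6 [-0.01  0.14  1.94 -0.    1.06  1.64]
```

Now release (partly open) and rise.

{"name": "step_arm", "arguments": {
  "rows": [
    [[0,0,0],[0,0,0],0.4],
    [[0,0,0],[0,0,0],0.4],
    [[0,0,0],[0,0,0],0.4],
    [[0,0,0],[0,0,0],0.4],
    [[0,0,0],[0,0,0],0.4]
  ]
}}

```text
time: 9.9
eef_pos: [0.5531, 0.0968, 0.1345]
tcp_rot: [0.479, -0.52, 0.52, -0.48]
contact_force: [-0.8, -0.2, -0.6]
opening: 0.6
```

```bash
python3 - <<'E'
from h import *
stat()
E
```

```text
t 9.9 pos [0.5531 0.0968 0.1345] yawx -94.62 y [ 0.001 -0.    -1.   ] F [-0.8 -0.2 -0.6] M [-0.02  0.01  0.03] op 0.6 q6 [-0.01  0.14  1.94 -0.    1.06  1.64]
```

{"name": "step_arm", "arguments": {
  "rows": [
    [[0,0,0],[0,-15,0],0.4],
    [[0,0,0],[0,-40,0],0.4],
    [[0,0,0],[0,-75,0],0.4],
    [[0,0,0],[0,-110,0],0.4],
    [[0,0,0],[0,-140,0],0.4],
    [[0,0,0],[0,-140,0],0.4],
    [[0,0,0],[0,-140,0],0.4]
  ]
}}

```text
time: 10.48
eef_pos: [0.554, 0.0968, 0.2771]
tcp_rot: [0.478, -0.518, 0.521, -0.481]
contact_force: [0.5, 0.2, -1.0]
opening: 0.604
```

```bash
python3 - <<'E'
from h import *
stat()
p,d,c=snap('wrist','wrist6'); stat(); hsv=cv2.cvtColor(p,cv2.COLOR_RGB2HSV);P=cloud(d,c);Z=P[...,2]
o=(hsv[...,0]>4)&(hsv[...,0]<19)&(hsv[...,1]>130)&(Z>.1)&(Z<.16)
v,u=np.where(o);print('disc top z',np.percentile(Z[o],[5,50,95]),cv2.minEnclosingCircle(ray(c,np.c_[u,v],.122)[:,:2].astype(np.float32)*1000))
A=np.c_[P[o][:,:2],np.ones(o.sum())]; print('tilt',np.linalg.lstsq(A,Z[o],rcond=None)[0][:2])
g=(Z>.16)&(Z<.175)&(np.hypot(P[...,0]-.5525,P[...,1]-.0965)<.03); print('grip',np.median(P[g],0),cv2.minAreaRect(P[g][:,:2].astype(np.float32)*1000))
al=(hsv[...,1]<40)&(abs(Z-.11)<.005); print('alu',np.median(Z[al]))
r=((hsv[...,0]<5)|(hsv[...,0]>174))&(hsv[...,1]>120)&(Z>.12)&(Z<.18); print('red',r.sum()); 
if r.sum(): print(np.median(P[r],0)); 
E
```

```text
t 10.48 pos [0.554  0.0968 0.2771] yawx -94.62 y [ 0.006 -0.    -1.   ] F [ 0.5  0.2 -1. ] M [-0.07  0.02 -0.01] op 0.604 q6 [-0.01  0.    1.81 -0.    1.32  1.64]
t 10.53 pos [0.5528 0.0968 0.2745] yawx -94.62 y [ 0.001 -0.    -1.   ] F [ 0.3  0.5 -0.7] M [-0.01  0.03 -0.01] op 0.603 q6 [-0.01  0.    1.81 -0.    1.32  1.64]
disc top z [0.12024067 0.12141417 0.12255086] ((552.7333374023438, 96.26995849609375), 44.36314010620117)
tilt [0.00034723 0.00010642]
grip [0.5540302  0.09604492 0.16623109] ((552.7486572265625, 95.77298736572266), (13.47791576385498, 39.71934509277344), 85.08333587646484)
alu 0.10940330928704799
red 432
[0.51035915 0.20646419 0.1593655 ]
```

View pics/wrist6.png

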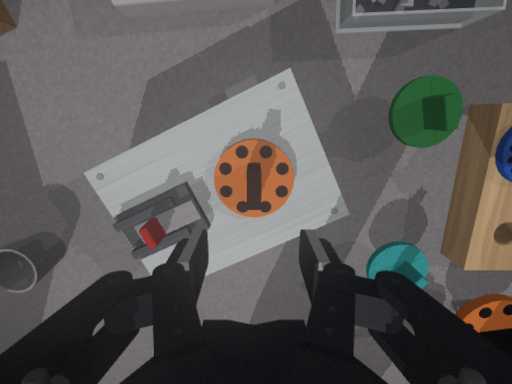

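```bash
python3 - <<'E'
from h import *
plan([.498,.2392,.22],20.9)
p,d,c=load('wrist6');hsv=cv2.cvtColor(p,cv2.COLOR_RGB2HSV);P=cloud(d,c);Z=P[...,2]
r=((hsv[...,0]<5)|(hsv[...,0]>174))&(hsv[...,1]>120)&(Z>.1605)&(Z<.167); print(r.sum(),P[r].mean(0),cv2.minAreaRect(P[r][:,:2].astype(np.float32)*1000))
u=np.array([-.357,.934]); print('along',(P[r].mean(0)[:2]-[.5527,.0963])@u)
al=(hsv[...,1]<60)&(abs(Z-.1095)<.004); n,l,s,ce=cv2.connectedComponentsWithStats(al.astype(np.uint8)); i=1+np.argmax(s[1:,4]); print(cv2.minAreaRect(P[l==i][:,:2].astype(np.float32)*1000))
E
```

```text
turn [-1.000e-01 -1.155e+02  1.000e-01] shift [-137.5   54.5  -66.2]
197 [0.50966731 0.2085189  0.16220977] ((509.4736328125, 208.49111938476562), (23.046382904052734, 10.354663848876953), 24.239139556884766)
along 0.12017511974113722
((535.4983520507812, 138.50929260253906), (180.7043914794922, 260.79119873046875), 20.850414276123047)
```

{"name": "step_arm", "arguments": {
  "rows": [
    [[0,-7,0],[-15,0,-7],1],
    [[0,-14,0],[-30,0,-14],1],
    [[0,-21,0],[-45,0,-21],1],
    [[0,-28,0],[-60,0,-28],1],
    [[0,-35,0],[-75,5,-35],1],
    [[0,-42,0],[-90,10,-42],1],
    [[0,-49,0],[-105,20,-50],1],
    [[0,-56,0],[-120,30,-58],1],
    [[0,-63,0],[-137,40,-66],1],
    [[0,-70,0],[-137,54,-66],1]
  ],
  "newtons": 50
}}

```text
time: 11.37
eef_pos: [0.4959, 0.2407, 0.2177]
tcp_rot: [0.692, -0.149, 0.147, -0.691]
contact_force: [0.3, 0.1, 0.6]
opening: 0.002
```

```bash
python3 - <<'E'
from h import *
stat()
plan([.498,.2392,.22],20.9)
E
```

```text
t 11.37 pos [0.4959 0.2407 0.2177] yawx -24.14 y [-0.003  0.    -1.   ] F [0.3 0.1 0.6] M [ 0.01 -0.02  0.01] op 0.002 q6 [0.27 0.03 1.89 0.   1.22 0.69]
turn [ -0.  -45.   -0.2] shift [ 2.5 -2.3 -0.5]
```

{"name": "step_arm", "arguments": {
  "rows": [
    [[0,-7,0],[2,0,0],1],
    [[0,-14,0],[2,0,0],1],
    [[0,-21,0],[2,0,0],1],
    [[0,-28,0],[2,0,0],1],
    [[0,-35,0],[2,0,0],1],
    [[0,-42,0],[2,0,0],1],
    [[0,-45,0],[2,0,0],1],
    [[0,-45,0],[2,0,0],1],
    [[0,-45,0],[2,0,0],1]
  ]
}}

```text
time: 12.12
eef_pos: [0.4988, 0.2375, 0.2179]
tcp_rot: [0.696, 0.123, -0.126, -0.696]
contact_force: [0.2, -0.2, -0.3]
opening: -0.001
```

```bash
python3 - <<'E'
from h import *
stat()
snap('scene','scene7'); snap('wrist','wrist7'); stat()
plan([.498,.2392,.144],20.9)
t=[]
for f,b in(('scene7',(235,165,355,285)),('wrist7',(100,50,460,384))):
    p,d,c=load(f); t.append(cv2.resize(p[b[1]:b[3],b[0]:b[2]],(400,400),interpolation=cv2.INTER_CUBIC))
cv2.imwrite('pics/c7.png',np.hstack(t)[...,::-1])
E
```

```text
t 12.12 pos [0.4988 0.2375 0.2179] yawx 20.28 y [-0.004 -0.001 -1.   ] F [ 0.2 -0.2 -0.3] M [-0.05 -0.02  0.01] op -0.001 q6 [ 0.26  0.03  1.89 -0.    1.22 -0.09]
t 12.22 pos [0.4992 0.2377 0.2188] yawx 20.31 y [-0.002 -0.001 -1.   ] F [ 0.6  0.2 -0.5] M [-0.    0.02 -0.01] op -0.004 q6 [ 0.26  0.03  1.89 -0.    1.22 -0.09]
turn [-0.  -0.6 -0.1] shift [-0.4 74.8  1.8]
```

View pics/c7.png

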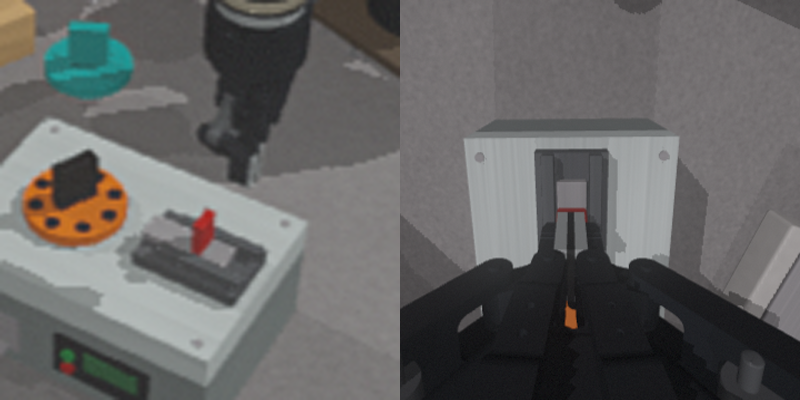

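{"name": "step_arm", "arguments": {
  "rows": [
    [[0,-0.6,0],[0,30,2],1],
    [[0,-0.6,0],[0,55,2],1],
    [[0,-0.6,0],[0,70,2],1],
    [[0,-0.6,0],[0,75,2],1],
    [[0,-0.6,0],[0,75,2],1]
  ]
}}

```text
time: 12.63
eef_pos: [0.4978, 0.2393, 0.143]
tcp_rot: [0.695, 0.127, -0.13, -0.695]
contact_force: [-0.4, 0.1, 0.1]
opening: 0.003
```

```bash
python3 - <<'E'
from h import *
stat()
s=ctrl.get_state();print('along',(s['eef_pos'][:2]-[.5527,.0963])@[-.357,.934],'lat',(s['eef_pos'][:2]-[.5527,.0963])@[.934,.357])
E
```

```text
t 12.63 pos [0.4978 0.2393 0.143 ] yawx 20.94 y [-0.004 -0.001 -1.   ] F [-0.4  0.1  0.1] M [0.02 0.02 0.02] op 0.003 q6 [ 0.26  0.11  1.95 -0.    1.08 -0.1 ]
along 0.15318488261638658 lat -0.00018374964500105322
```

{"name": "step_arm", "arguments": {
  "rows": [
    [[0,0,0],[0,0,-4],1],
    [[0,0,0],[0,0,-8],1],
    [[0,0,0],[0,0,-12],1],
    [[0,0,0],[0,0,-16],1],
    [[0,0,0],[0,0,-20],1],
    [[0,0,0],[0,0,-24],1],
    [[0,0,0],[0,0,-28],1]
  ]
}}

```text
time: 13.22
eef_pos: [0.5095, 0.2133, 0.1454]
tcp_rot: [-0.695, -0.129, 0.128, 0.695]
contact_force: [-0.5, 0.9, 0.9]
opening: 0.003
```

```bash
python3 - <<'E'
from h import *
stat()
s=ctrl.get_state();print('along',(s['eef_pos'][:2]-[.5527,.0963])@[-.357,.934],'lat',(s['eef_pos'][:2]-[.5527,.0963])@[.934,.357])
E
```

```text
t 13.22 pos [0.5095 0.2133 0.1454] yawx 20.96 y [ 0.001  0.    -1.   ] F [-0.5  0.9  0.9] M [ 0.1   0.03 -0.05] op 0.003 q6 [ 0.21  0.11  1.95  0.    1.08 -0.15]
along 0.12467756453452215 lat 0.0013885558198691635
```

{"name": "step_arm", "arguments": {
  "rows": [
    [[0,0,0],[0,0,-4],1],
    [[0,0,0],[0,0,-8],1],
    [[0,0,0],[0,0,-12],1],
    [[0,0,0],[0,0,-15],1],
    [[0,0,0],[0,0,-18],1],
    [[0,0,0],[0,0,-20],1],
    [[0,0,0],[0,0,-20],1]
  ]
}}

```text
time: 13.8
eef_pos: [0.5165, 0.1941, 0.1448]
tcp_rot: [0.696, 0.129, -0.129, -0.695]
contact_force: [-1.2, -1.0, 0.3]
opening: 0.004
```

```bash
python3 - <<'E'
from h import *
stat()
s=ctrl.get_state();print('along',(s['eef_pos'][:2]-[.5527,.0963])@[-.357,.934],'lat',(s['eef_pos'][:2]-[.5527,.0963])@[.934,.357])
E
```

```text
t 13.8 pos [0.5165 0.1941 0.1448] yawx 20.98 y [ 0.    -0.001 -1.   ] F [-1.2 -1.   0.3] M [ 0.01 -0.03  0.03] op 0.004 q6 [ 0.18  0.11  1.95 -0.    1.08 -0.19]
along 0.10426526049197757 lat 0.0010805550758679768
```

{"name": "step_arm", "arguments": {
  "rows": [
    [[0,0,0],[0,0,-1],1],
    [[0,0,0],[0,0,-2],1],
    [[0,0,0],[0,0,-3],1],
    [[0,0,0],[0,0,-3],1]
  ]
}}

```text
time: 14.13
eef_pos: [0.5173, 0.1918, 0.1448]
tcp_rot: [0.695, 0.129, -0.129, -0.695]
contact_force: [0.1, -0.3, -0.1]
opening: 0.001
```

```bash
python3 - <<'E'
from h import *
stat()
s=ctrl.get_state();print('along',(s['eef_pos'][:2]-[.5527,.0963])@[-.357,.934],'Fu',s['contact_force'][:2]@[-.357,.934])
snap('wrist','wrist8'); snap('scene','scene8');stat()
for f in ('scene8','wrist8'):
    p,d,c=load(f);hsv=cv2.cvtColor(p,cv2.COLOR_RGB2HSV);P=cloud(d,c);Z=P[...,2]
    r=((hsv[...,0]<5)|(hsv[...,0]>174))&(hsv[...,1]>120)&(Z>.157)&(Z<.17)&(P[...,0]>.4)&(P[...,1]<.3)&(P[...,1]>.1)
    if r.sum(): print(f,r.sum(),P[r].mean(0),(P[r][:,:2].mean(0)-[.5527,.0963])@[-.357,.934])
p,d,c=load('scene8');cv2.imwrite('pics/c8.png',cv2.resize(p[165:285,235:355],(500,500),interpolation=cv2.INTER_CUBIC)[...,::-1])
E
```

```text
t 14.13 pos [0.5173 0.1918 0.1448] yawx 20.97 y [-0. -0. -1.] F [ 0.1 -0.3 -0.1] M [-0.   -0.   -0.03] op 0.001 q6 [ 0.17  0.11  1.95 -0.    1.08 -0.19]
along 0.10181614362285255 Fu -0.2890249492833736
t 14.23 pos [0.5174 0.1918 0.1449] yawx 20.98 y [ 0. -0. -1.] F [-0.9 -0.   0.3] M [0.01 0.01 0.02] op -0.0 q6 [ 0.17  0.11  1.95 -0.    1.08 -0.19]
scene8 8 [0.53118742 0.18093479 0.16044863] 0.08672887921875608
```

View pics/c8.png

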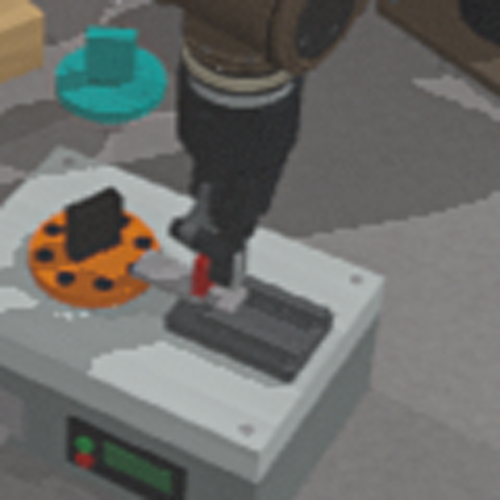

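{"name": "step_arm", "arguments": {
  "rows": [
    [[0,0,0],[0,0,-1],1],
    [[0,0,0],[0,0,-1.5],1],
    [[0,0,0],[0,0,-1.5],1]
  ]
}}

```text
time: 14.48
eef_pos: [0.5175, 0.1915, 0.145]
tcp_rot: [-0.695, -0.128, 0.129, 0.696]
contact_force: [-1.3, 5.7, 0.8]
opening: 0.004
```

```bash
python3 - <<'E'
from h import *
stat()
s=ctrl.get_state();print('along',(s['eef_pos'][:2]-[.5527,.0963])@[-.357,.934],'Fu',s['contact_force'][:2]@[-.357,.934])
E
```

```text
t 14.48 pos [0.5175 0.1915 0.145 ] yawx 20.96 y [-0.001  0.002 -1.   ] F [-1.3  5.7  0.8] M [ 0.72  0.23 -0.04] op 0.004 q6 [ 0.17  0.11  1.95  0.    1.08 -0.2 ]
along 0.10151810133193008 Fu 5.8046899271006165
```

{"name": "step_arm", "arguments": {
  "rows": [
    [[0,0,0],[0,0,5],1],
    [[0,0,0],[0,0,20],1],
    [[0,0,0],[0,-30,30],1],
    [[0,0,0],[0,-70,40],1],
    [[0,0,0],[0,-110,40],1],
    [[0,0,0],[0,-150,40],1],
    [[0,0,0],[0,-150,40],1],
    [[0,0,0],[0,-150,40],1]
  ]
}}

```text
time: 15.15
eef_pos: [0.5053, 0.2282, 0.2992]
tcp_rot: [0.696, 0.132, -0.126, -0.695]
contact_force: [-0.2, -0.4, -0.2]
opening: -0.001
```

```bash
python3 - <<'E'
from h import *
stat(); plan([.50,.03,.30],20.9); plan([.42,.12,.30],-69)
snap('scene','scene9'); snap('side','side9')
t=[]
for f,b in(('scene9',(205,165,325,285)),('side9',(197,105,307,215))):
    p,d,c=load(f);t.append(cv2.resize(p[b[1]:b[3],b[0]:b[2]],(400,400),interpolation=cv2.INTER_CUBIC))
    hsv=cv2.cvtColor(p,cv2.COLOR_RGB2HSV);P=cloud(d,c);Z=P[...,2]
    r=((hsv[...,0]<5)|(hsv[...,0]>174))&(hsv[...,1]>120)&(Z>.135)&(Z<.17)&(P[...,0]>.4)&(P[...,1]<.3)&(P[...,1]>.1)
    print(f,r.sum(),P[r].mean(0),(P[r][:,:2].mean(0)-[.5527,.0963])@[-.357,.934])
cv2.imwrite('pics/c9.png',np.hstack(t)[...,::-1])
E
```

```text
t 15.15 pos [0.5053 0.2282 0.2992] yawx 21.0 y [ 0.008  0.    -1.   ] F [-0.2 -0.4 -0.2] M [-0.01  0.03 -0.01] op -0.001 q6 [ 0.24 -0.03  1.8  -0.    1.36 -0.12]
turn [0.2 0.1 0.5] shift [ -75.9   -0.9 -183.1]
turn [-0.2 90.   0.5] shift [-118.4   -1.5  -70.4]
scene9 52 [0.52654896 0.18025759 0.15248771] 0.08775231039685732
side9 36 [0.52174553 0.17251712 0.15188596] 0.08223753487779165
```

View pics/c9.png

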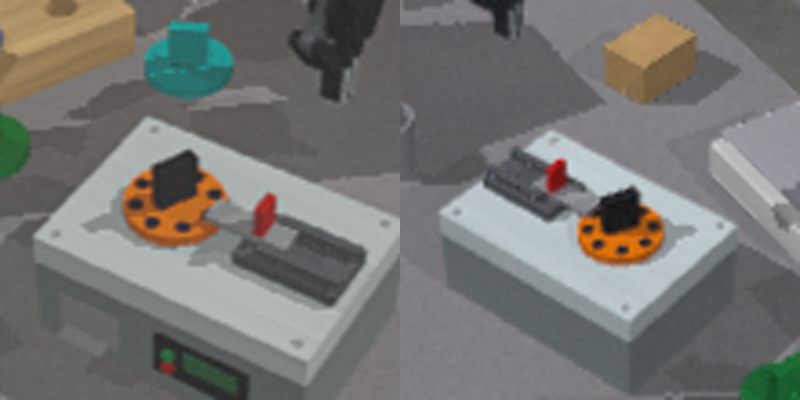

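{"name": "step_arm", "arguments": {
  "rows": [
    [[0,0,0],[0,0,-40],1],
    [[0,0,0],[0,0,-80],1],
    [[0,0,0],[0,0,-120],1],
    [[0,0,0],[0,0,-150],1],
    [[0,0,0],[0,0,-150],1],
    [[0,0,0],[0,0,-150],1]
  ]
}}

```text
time: 15.75
eef_pos: [0.5567, 0.0863, 0.2921]
tcp_rot: [-0.695, -0.126, 0.129, 0.696]
contact_force: [0.2, 0.0, 0.4]
opening: 0.003
```

```bash
python3 - <<'E'
from h import *
stat(); snap('wrist','wrist10')
p,d,c=load('wrist10');hsv=cv2.cvtColor(p,cv2.COLOR_RGB2HSV);P=cloud(d,c);Z=P[...,2]
r=((hsv[...,0]<5)|(hsv[...,0]>174))&(hsv[...,1]>120)&(Z>.1595)&(Z<.167); print(r.sum(),P[r].mean(0))
q=P[r].mean(0)[:2]
o=(hsv[...,0]>4)&(hsv[...,0]<19)&(hsv[...,1]>130)&(Z>.1)&(Z<.16)
print('disc z',np.percentile(Z[o],[5,50,95]))
g=(Z>.16)&(Z<.175)&(np.hypot(P[...,0]-.5525,P[...,1]-.0965)<.03); m=np.array(cv2.minAreaRect(P[g][:,:2].astype(np.float32))[0]); print('grip',m,'tab-grip along',(q-m)@[-.357,.934])
E
```

```text
t 15.75 pos [0.5567 0.0863 0.2921] yawx 20.78 y [-0.005 -0.    -1.   ] F [0.2 0.  0.4] M [0.05 0.01 0.  ] op 0.003 q6 [-0.03  0.    1.78 -0.    1.36 -0.39]
272 [0.52146351 0.17588322 0.16209915]
disc z [0.12008376 0.12133156 0.12254231]
grip [0.55237055 0.09686694] tab-grip along 0.08483501984570707
```

View pics/wrist10.png

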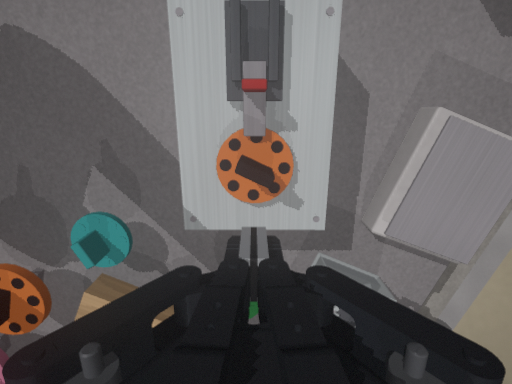

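The wrist view shows the bolt over the disc's rim at (255,135) and the tab at (255,85). The tab sits 84.8 mm from the axis, where 85 mm is fully in. The disc's top is at 0.121 m, so it is home, and the gripper is clear. I'm handing in.

```bash
python3 - <<'E'
from h import *
print(ctrl.sign_off()); stat()
E
```

```text
the job is handed in; nothing more can be done
None
the job is handed in; nothing more can be done
```

The orange disc is home in the counter and the latch is in over its rim. I handed the job in at about 16 s of the 72 s allowed.

- **Disc:** I took the smaller orange disc from the rack by its bar grip and put its shaft into the bore about 12° off the slot. The slot's angle had shown up in the wrist depth image. Turning 12.8° lined the tongue up, and I lowered the disc until it was home, feeling no resistance.
- **Latch:** I pushed the red tab with the shut fingers until it stopped against about 6 N, then backed off and rose clear.
- **Last checks:**
  - The disc's top measured 12 mm above the aluminium and level.
  - The tab is 84.8 mm from the bore axis, against 85 mm for fully in.
  - The gripper was shut and touching nothing.
- **Disagreements:**
  - The scene and side cameras put the tab at 88 and 82 mm, either side of the wrist value.
  - I inferred the click from the force, which fell to zero and then rose at the end stop, and from the tab's position.
  - I did not measure the blue disc and the other things again afterwards. Nothing touched them, and none looked displaced in the later pictures.

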